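Set the soap press: touch, then a quarter turn

ROBOT

A 7-joint arm with a two-finger parallel gripper is mounted at the origin on a cart in front of the work surface, level with it; the furniture and walls round the work are solid. World frame = base frame: x ahead of the robot, y to its left, z up, the work surface at z = 0. Lengths are in m, angles in rad, forces in N, time in s.
With the tool pointing down it reaches from about 0.4 to 0.85 m from the base axis. Payload 10.4 kg.
Tool frame: the origin (TCP) lies at the very end of the fingers, on their centre line; the grasp point (between the pads) lies 19 mm behind it (manip.grip_depth is the distance from the TCP to the grasp point, in m); z points along the fingers, y is the direction in which the jaws open and shut (so a half turn about z gives the same grasp; the last joint's range is limited). The gripper opens to 85 mm and grips with 20 to 120 N. Pads are 22 mm wide; open, the fingers measure 114 mm over their backs; the gripper's body (76 mm by 85 mm) begins 54 mm behind the grasp point. The pads swing forward as they close: fully open they stand 13 mm farther back than shut.
Start: joints at [1.156, 0.332, -0.065, 1.46, 0.022, 1.35, -0.088], TCP at [0.239, -0.578, 0.205] pointing down, gripper open.
Joint ranges: [-2.6, 2.6], [-0.5, 2.12], [-1.47, 1.34], [0.16, 2.42], [-1.27, 4.41], [0.06, 2.06], [-2.6, 2.6]. Speed limits (rad/s): [2.22, 2.22, 2.79, 2.79, 3.14, 3.14, 3.14].

INTERFACE

Orientations are given as a unit quaternion [x, y, z, w].
In Python, from workcell import manip gives the robot as it stands.
- The arm moves only by the tool step_arm, never from a script. Its argument "motion" is a list of rows, each a list of 6 numbers: the shift along the tool's x, y, z in mm, then the turn, a rotation vector about the tool's x, y, z in degrees. A call has 1 to 20 rows; each row shifts and turns the pose as measured when the row begins, along the tool's axes as they then stand; what a row does not reach is not made up. A row lasts 1/8 s, in which the tool goes at most 62.5 mm and 10.7 degrees, less where a joint would pass 70% of its speed; a pose out of reach is approached as far as the arm can. A call with a gripper value outside its range is refused whole. "jaw" is the finger opening in mm, from 0 to 85.4, set as the call begins (left out, the last holds). The fingers move at their own pace and stop on an object; "force" is the grip in N (left out, the last holds). Time passes only in rows, so rows that do not move let the fingers close. It gives the time, the measured TCP pose, the force and the opening at its end, in the units of the state.
- manip.get_obs(): the state, without advancing time (a new reading comes with each control period).
- manip.camera(name): name is "scene" or "top" or "wrist"; returns the picture (400x640x3 uint8, blue, green, red); there is no depth.
- manip.camera_info(name): a dict with "camera_matrix" (3x3 intrinsics, pixels), "R" (3x3) and "t" (3): a world point X has camera coordinates R X + t. Camera axes: x right, y down, z forward; pixel columns grow to the right and rows downward; lengths in m; the calibration is good to about 2 mm. A picture is of the moment at which its call begins: read the wrist's pose just before it. camera_info takes no time and is no camera call; for the wrist camera it gives the pose at the moment of the call.
- manip.hand_in(): hands the job in, once; it reports no verdict.
The state is a dict: "clock": time; "joint_pos": joint angles; "joint_velocities": joint speeds; "tau": joint torques, N m; "position": TCP position; "ee_rot": TCP orientation; "ft_force": force on the tool from outside, world axes, zero at the start; "torque": the same for the moment, N m; "grip_width": opening from 0.0 (shut) to 1.0 (fully open).
Only numpy, scipy, OpenCV 4.12 (cv2) and the standard library are available. Lean on these libraries where they do the work, as an engineer would, in place of code of your own. Each camera call takes 0.05 s, during which the arm holds its last target.

TASK

A bar of soap is waiting in the green bench press. Turn the crank clockwise (seen from above) until you feel the stamp touch the soap, then give it one further quarter turn and no more, and leave the crank there. Leave the things standing around the press where they are.

Things in the scene. Friction and masses are not known exactly. Their poses are not given: they have to be found in the camera images.
- press: Green iron screw press, fixed to the table: base 150 x 200 x 22 mm, two steel columns, crosshead with its top at 142 mm (column nuts up to 153 mm, boss in the middle 152 mm). Origin: centre of the underside of the base, on the table; x and y along the base's 150 and 200 mm sides, z up. Position and yaw vary.
- press_axis (a point): Point on the upright turning axis of the crank, at the underside of the crank's hub (153 mm above the table; hub radius 18 mm, 22 mm high).
- crank_handle (a point): Middle of the red upright handle of the crank: a round post, 16 mm diameter, 65 mm out from the turning axis. Its bare red part runs from 26 mm below to 27 mm above this point (173 to 226 mm above the table); the flat arm that carries it lies 28 mm below this point. It goes round in a level circle; nothing in that circle stands higher than 180 mm. It can be pushed from the side.
- crank (a joint): Turn of the crank in rad, growing clockwise seen from above, range 0 to 10; starts between 0 and 1.2. The stamp touches 0.2 to 0.8 turn later. One turn lowers the ram 24 mm. It turns stiffly, alike all the way down (0.24 N m, 3.7 N at the handle), and stays where left. Within 15 degrees at the touch the push needed rises by 1.6 N, then by some 1.3 N over the quarter turn after it.
- ram: Screw spindle with a brass collar carrying the sprung wooden stamp (36 x 60 mm face), mid-press; goes straight down as the crank turns. Origin: at the collar. The gap from stamp to soap differs each time and is not given: feel for it. If the pusher halts against the handle, the push eases to some 1 to 2 N before the touch, but stays at about 4 N or more after it.
- soap: Pink bar of soap, about 46 x 78 mm, loose, lying flat in the middle of the press on a wooden packing board whose height differs each time. Origin: centre of its underside.
- mushroom: Small red ceramic toadstool, 62 mm wide, 80 mm high, loose beside the press; leave alone. Origin: centre of its underside.
- dark_votive: Dark round glass votive, 60 mm wide, 44 mm high, loose beside the press; leave alone. Origin: centre of its underside.
- tealight: Tealight, 38 mm wide, 20 mm high, loose beside the press; leave alone. Origin: centre of its underside.
There are look-alikes about, which are no part of the job. Leave any yellow look-alike of the soap alone.

How it is judged:
On the way:
1. the stamp touches the soap (contact force between ram and soap above 8 N), for 0.1 s.
At the end, for the whole second after the job is handed in: The crank stands still with the stamp pressing the soap with 36 to 60 N (the sprung stamp meets it with some 26 N, a quarter turn past the touch gives 48 N: so a quarter turn give or take 45 degrees); soap within 12 mm and the bystanders within 20 mm of where they began (contact force between ram and soap between 36 and 60 N and velocity of joint crank between -0.05 and 0.05 rad/s and distance of soap from where it was at the start of the episode below 0.012 m and distance of each of mushroom, dark_votive, tealight from where it was at the start of the episode below 0.02 m).
It fails at once if the soap is pressed with more than 72 N (about half a turn past the touch): it splits (contact force between ram and soap above 72 N).
It fails at once if the toadstool, votive or tealight is shifted more than 20 mm (distance of any of mushroom, dark_votive, tealight from where it was at the start of the episode above 0.02 m).
It also fails if it takes over 72 s, if anything falls off the work surface, if the arm or the gripper's body presses on something with over 40 N, if the wrist force passes 120 N, or if a joint passes its speed limit or range.

## Working session

There is one attempt and no reset: what is moved stays moved. The work goes in short steps, Python scripts to look and compute and a tool call to move; the robot and the scene stay as the last step left them, time stands still between calls to the robot, and variables do not carry over. Pictures are saved under pics/ and viewed, and the job is handed in when it is done.

Besides the shell and the picture viewer there is one more tool, called after "Call:" in YAML: its name, and indented under it one key for each argument. step_arm: Moves the arm, as the interface text tells. Its arguments: {"type":"object","properties":{"motion":{"type":"array"},"jaw":{"type":"number"},"force":{"type":"number"}},"required":["motion"]}

```bash
mkdir -p pics; python3 - <<'E'
from workcell import manip
import cv2
o=manip.get_obs(); print({k:o[k] for k in('clock','position','ee_rot','ft_force','grip_width')})
for n in('scene','top'):
    cv2.imwrite(f'pics/{n}0.png',manip.camera(n)); print(n,manip.camera_info(n))
E
```

```text
{'clock': 0.0, 'position': array([ 0.23847956, -0.57724939,  0.20401026]), 'ee_rot': array([ 9.80868924e-01,  1.94667968e-01, -1.87184950e-04, -7.07437619e-04]), 'ft_force': array([ 1.06411789,  0.31424309, -0.09788626]), 'grip_width': 1.0025065266813238}
scene {'camera_matrix': array([[399.48530674,   0.        , 320.90074001],
       [  0.        , 399.48530674, 209.66440454],
       [  0.        ,   0.        ,   1.        ]]), 'R': array([[-0.85974873, -0.51053308,  0.01371447],
       [-0.31913218,  0.51607278, -0.79487329],
       [ 0.39873145, -0.68776803, -0.60662045]]), 't': array([0.49921324, 0.27767229, 0.79637248])}
top {'camera_matrix': array([[411.11528012,   0.        , 319.11560733],
       [  0.        , 411.11528012, 199.3013331 ],
       [  0.        ,   0.        ,   1.        ]]), 'R': array([[-0.00767786, -0.99941399,  0.03335756],
       [-0.99821472,  0.00568416, -0.05945644],
       [ 0.05923198, -0.0337545 , -0.9976734 ]]), 't': array([0.00681519, 0.55936484, 1.16080834])}
```

View pics/scene0.png

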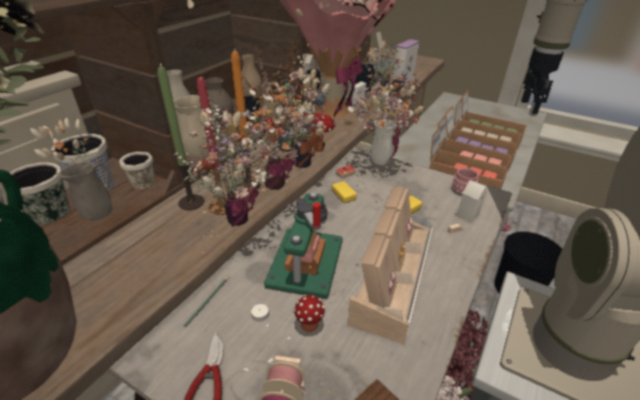

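View pics/top0.png

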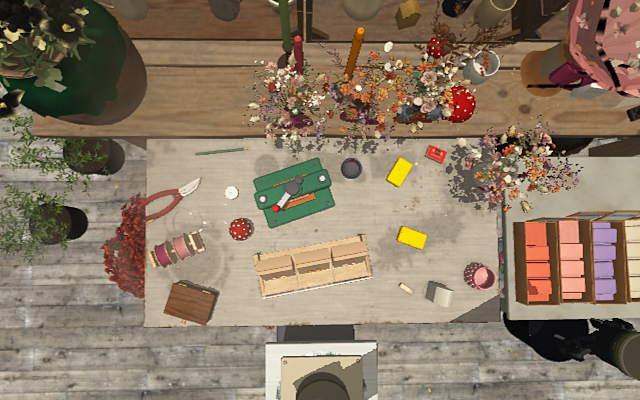

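```bash
cat > h.py <<'E'
import numpy as np
from workcell import manip
def ray(n,u,v,z):
    c=manip.camera_info(n);K=c['camera_matrix'];R=c['R'];t=c['t']
    C=-R.T@t; d=R.T@np.linalg.inv(K)@np.array([u,v,1.])
    return C+d*(z-C[2])/d[2]
def proj(n,X):
    c=manip.camera_info(n);p=c['camera_matrix']@(c['R']@np.array(X)+c['t']);return p[:2]/p[2]
E
python3 - <<'E'
import cv2,numpy as np
from h import *
a=cv2.imread('pics/top0.png');b=cv2.imread('pics/scene0.png')
A=cv2.resize(a[145:245,220:340],None,fx=5,fy=5,interpolation=cv2.INTER_CUBIC)
B=cv2.resize(b[185:335,250:370],None,fx=4,fy=4,interpolation=cv2.INTER_CUBIC)
cv2.imwrite('pics/topc.png',A);cv2.imwrite('pics/scenec.png',B)
for n,im in(('top',a),('scene',b)):
    h=cv2.cvtColor(im,cv2.COLOR_BGR2HSV)
    m=(((h[...,0]<6)|(h[...,0]>174))&(h[...,1]>170)&(h[...,2]>90)).astype(np.uint8)
    k,_,s,c=cv2.connectedComponentsWithStats(m)
    for i in range(1,k):
        if s[i,4]>15 and 220<c[i,0]<370 and 150<c[i,1]<340: print(n,s[i],c[i])
    m=cv2.inRange(h,(60,90,30),(90,255,200))
    k,_,s,c=cv2.connectedComponentsWithStats(m)
    for i in range(1,k):
        if s[i,4]>100 and 220<c[i,0]<370 and 150<c[i,1]<340: print(n,'green',s[i],c[i])
E
```

```text
top [272 205   7   7  37] [275. 208.]
top [230 220  20  20 227] [239.45374449 229.31718062]
top green [ 254  158   80   70 2624] [293.90815549 191.74390244]
scene [313 203   8  23 134] [316.46268657 213.76865672]
scene [297 296  26  26 278] [309.22661871 308.52877698]
scene green [ 266  216   75   81 2170] [304.02488479 263.41474654]
```

View pics/topc.png

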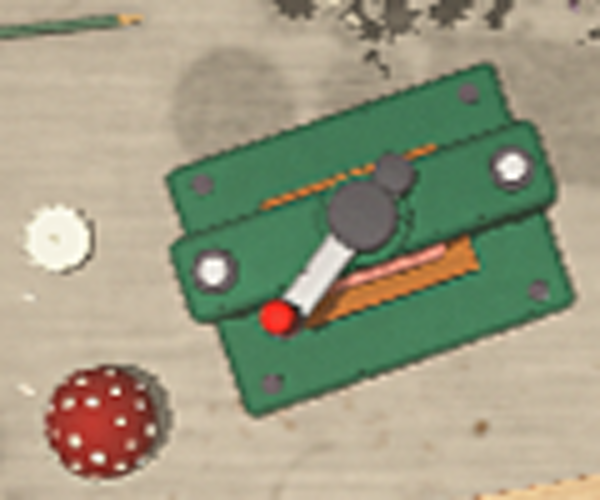

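View pics/scenec.png

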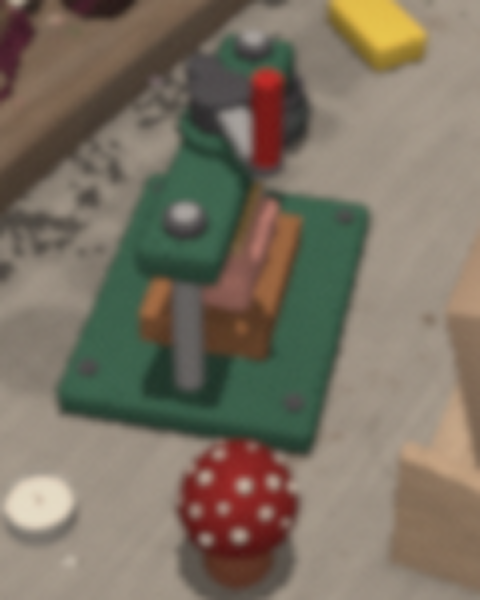

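The top view shows the press at about (293,192), the hub at (292,188) and the red handle at (275,208). The toadstool is at (239,229), the tealight at (231,193) and the votive at (351,168). The pink soap lies under the crosshead. The yellow look-alikes at (399,172) and (411,237) are away from the press and are not needed.

```bash
python3 - <<'E'
from h import *
import numpy as np
h=ray('top',275,208,.226); a=ray('top',292.0,187.6,.175)
print('handle',h,'axis',a,'r',np.hypot(*(h-a)[:2]))
hh=ray('scene',316.5,213.8,.200);print('handle scene mid',hh)
# bolts/columns: crop/5+offset; column nut tops z .153
c1=ray('top',220+213/5,145+270/5,.153);c2=ray('top',220+512/5,145+167/5,.153);print('cols',c1,c2,(c1+c2)/2)
h=(h+hh)/2
print('angle',np.degrees(np.arctan2(*(h-a)[1::-1])))
for n,p,z in(('mush',(239.5,229.3),.07),('teal',(231.5,192.5),.02),('vot',(351,168),.044)):print(n,ray('top',*p,z))
print('rack',[ray('top',u,v,z) for u,v,z in((256,258,.15),(368,238,.15))])
o=manip.get_obs();from scipy.spatial.transform import Rotation as R
print(R.from_quat(o['ee_rot']).as_matrix())
E
```

```text
handle [0.52714504 0.11368009 0.226     ] axis [0.57939733 0.07539115 0.175     ] r 0.06477919873213048
handle scene mid [0.5274601  0.11238194 0.2       ]
cols [0.55286779 0.15015839 0.153     ] [ 0.60441863 -0.00106287  0.153     ] [0.57864321 0.07454776 0.153     ]
angle 144.1508728058752
mush [0.47618767 0.22091659 0.07      ]
teal [0.57994401 0.25182193 0.02      ]
vot [ 0.64558215 -0.08653965  0.044     ]
rack [array([0.40512398, 0.16686121, 0.15      ]), array([ 0.45252553, -0.115608  ,  0.15      ])]
[[ 9.24205954e-01  3.81894057e-01 -5.32592126e-04]
 [ 3.81894424e-01 -9.24205256e-01  1.13791954e-03]
 [-5.76597318e-05 -1.25506598e-03 -9.99999211e-01]]
```

Call:
step_arm:
  motion:
    - [0,0,-40,0,0,0]
    - [0,0,-40,0,0,0]
    - [0,0,-40,0,0,-10]
    - [0,0,0,0,0,-10]
    - [0,0,0,0,0,-10]
    - [0,0,0,0,0,-10]
    - [0,0,0,0,0,-10]
    - [0,0,0,0,0,-10]
    - [0,0,0,0,0,-10]
    - [0,0,0,0,0,-10]
    - [0,0,0,0,0,-10]
    - [0,0,0,0,0,-10]
    - [0,0,0,0,0,-10]
    - [0,0,0,0,0,-10]
  jaw: 30
  force: 20

```text
clock: 1.85
position: [0.2374, -0.5752, 0.3208]
ee_rot: [0.289, 0.957, 0.005, -0.005]
ft_force: [0.5, -0.2, -0.5]
grip_width: 0.352
```

```bash
cat >> h.py <<'E'
from scipy.spatial.transform import Rotation as Rot
AX=np.array([.579,.075])
def st():
    o=manip.get_obs();M=Rot.from_quat(o['ee_rot']).as_matrix()
    print('t',o['clock'],'pos',o['position'].round(4),'yang',np.degrees(np.arctan2(M[1,1],M[0,1])).round(1),'tilt',M[:,2].round(3),'j',o['joint_pos'].round(2),'F',o['ft_force'].round(2),'g',round(o['grip_width'],2))
    return o,M
def to(T):
    o,M=st(); d=M.T@(np.array(T)-o['position'])*1000; print('tool shift mm',d.round(1)); return d
E
python3 -c "
from h import *
to([.527,.113,.34])"
```

```text
t 1.85 pos [ 0.2374 -0.5752  0.3208] yang 56.4 tilt [-0.006  0.013 -1.   ] j [ 1.34  0.33 -0.32  1.24  0.1   1.61  2.02] F [ 0.55 -0.15 -0.51] g 0.35
tool shift mm [140.2 733.5 -12. ]
```

Call:
step_arm:
  motion:
    - [10,50,0,0,0,0]
    - [10,50,0,0,0,0]
    - [10,50,0,0,0,0]
    - [10,50,0,0,0,0]
    - [10,50,0,0,0,0]
    - [10,50,0,0,0,0]
    - [10,50,0,0,0,0]
    - [10,50,0,0,0,0]
    - [10,50,0,0,0,0]
    - [10,50,0,0,0,0]
    - [10,50,0,0,0,0]
    - [10,50,0,0,0,0]

```text
clock: 3.35
position: [0.4719, 0.0067, 0.3231]
ee_rot: [0.292, 0.957, 0.006, -0.007]
ft_force: [2.0, -0.9, -0.9]
grip_width: 0.353
```

```bash
python3 -c "
from h import *
to([.527,.113,.29])"
```

```text
t 3.35 pos [0.4719 0.0067 0.3231] yang 56.1 tilt [-0.011  0.015 -1.   ] j [ 0.85  0.01 -0.93  1.6  -0.01  1.55  0.89] F [ 2.02 -0.9  -0.91] g 0.35
tool shift mm [ 12.9 118.7  34.1]
```

Call:
step_arm:
  motion:
    - [6,50,0,0,0,0]
    - [6,50,0,0,0,0]
    - [1,17,0,0,0,2]
    - [0,0,0,0,0,0]
    - [0,0,0,0,0,0]

```text
clock: 3.98
position: [0.5269, 0.1175, 0.3229]
ee_rot: [0.306, 0.952, 0.006, -0.009]
ft_force: [-0.4, -0.6, 0.6]
grip_width: 0.356
```

```bash
cat >> h.py <<'E'
def lev(M):
    print('level rotvec deg',np.degrees(M.T@np.cross(M[:,2],[0,0,-1])).round(2))
E
python3 -c "
from h import *
import cv2
to([.527,.113,.19]);o,M=st();lev(M)
cv2.imwrite('pics/w1.png',manip.camera('wrist'));cv2.imwrite('pics/s1.png',manip.camera('scene'))"
```

```text
t 3.975 pos [0.5269 0.1175 0.3229] yang 54.4 tilt [-0.013  0.017 -1.   ] j [ 0.58  0.25 -1.04  1.44  0.19  1.58  0.5 ] F [-0.39 -0.58  0.63] g 0.36
tool shift mm [ -5.4  -4.4 132.8]
t 3.975 pos [0.5269 0.1175 0.3229] yang 54.4 tilt [-0.013  0.017 -1.   ] j [ 0.58  0.25 -1.04  1.44  0.19  1.58  0.5 ] F [-0.39 -0.58  0.63] g 0.36
level rotvec deg [ 0.34 -1.15 -0.  ]
```

View pics/w1.png

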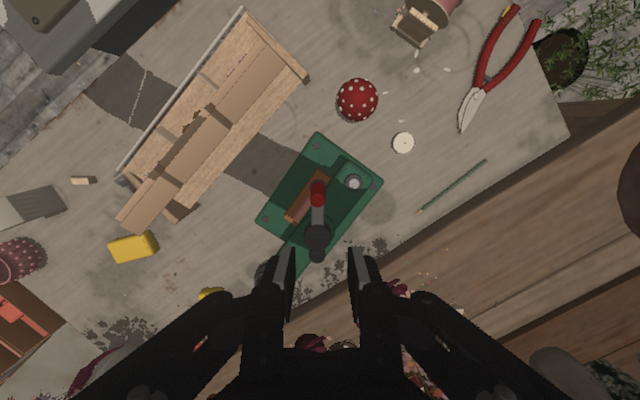

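View pics/s1.png

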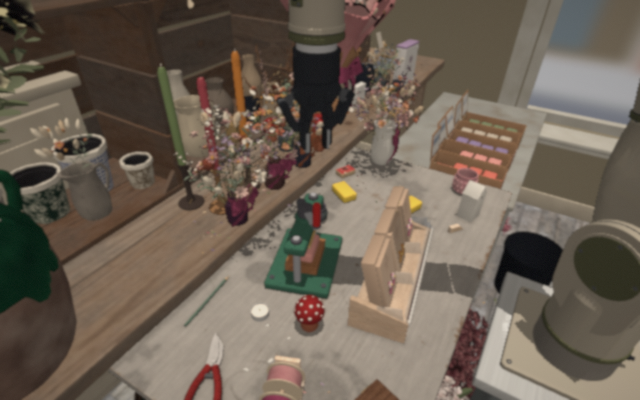

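Call:
step_arm:
  motion:
    - [-4,-4,30,0.3,-1.1,0]
    - [0,0,30,0,0,0]
    - [0,0,20,0,0,0]
    - [0,0,0,0,0,0]

```text
clock: 4.58
position: [0.5276, 0.107, 0.242]
ee_rot: [0.309, 0.951, -0.001, 0.002]
ft_force: [-0.0, 0.3, 0.3]
grip_width: 0.351
```

```bash
python3 -c "
from h import *
import cv2
c=manip.camera_info('wrist');print('cam',-c['R'].T@c['t'],proj('wrist',[.527,.113,.226]))
cv2.imwrite('pics/w2.png',manip.camera('wrist'));cv2.imwrite('pics/s2.png',manip.camera('scene')[100:300,200:440])
to([.527,.113,.188]);o,M=st();lev(M)
"
```

```text
cam [0.46073774 0.15593623 0.40998964] [327.39794889 225.01545363]
t 4.675 pos [0.5285 0.1077 0.2436] yang 54.0 tilt [ 0.006 -0.002 -1.   ] j [ 0.6   0.25 -1.03  1.59  0.22  1.42  0.49] F [-0.21 -0.2   0.87] g 0.35
tool shift mm [ 4.7  3.3 55.6]
t 4.675 pos [0.5285 0.1077 0.2436] yang 54.0 tilt [ 0.006 -0.002 -1.   ] j [ 0.6   0.25 -1.03  1.59  0.22  1.42  0.49] F [-0.21 -0.2   0.87] g 0.35
level rotvec deg [ 0.08  0.35 -0.  ]
```

View pics/w2.png

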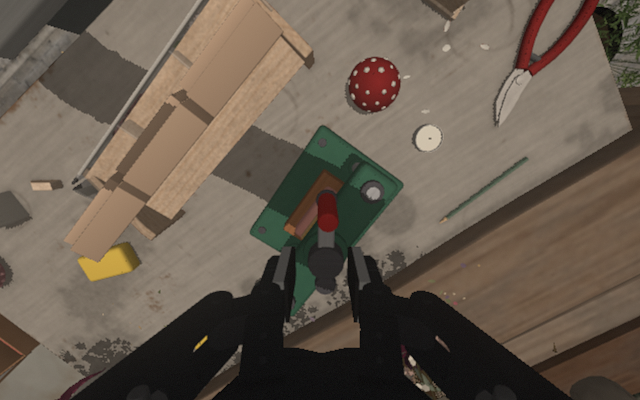

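View pics/s2.png

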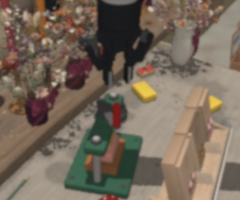

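```bash
python3 -c "
from h import *
for p in((275,145),(300,130),(345,135),(345,110),(400,125)):
  print(p,[ray('top',*p,z)[:2].round(3).tolist() for z in(.1,.2,.3,.4)])
for X in([.73,.08,.41],[.69,.08,.27],[.73,.0,.41],[.69,.13,.3],[.6,.075,.3]): print(X,proj('top',X),proj('scene',X))
"
python3 - <<'E'
import cv2
a=cv2.imread('pics/top0.png')[40:220,220:460];cv2.imwrite('pics/tf.png',cv2.resize(a,None,fx=3.3,fy=3.3,interpolation=cv2.INTER_CUBIC))
a=cv2.imread('pics/scene0.png')[60:260,150:430];cv2.imwrite('pics/sf.png',cv2.resize(a,None,fx=2.8,fy=2.8,interpolation=cv2.INTER_CUBIC))
E
```

```text
(275, 145) [[0.7, 0.123], [0.681, 0.115], [0.662, 0.108], [0.642, 0.101]]
(300, 130) [[0.741, 0.056], [0.718, 0.055], [0.695, 0.053], [0.672, 0.052]]
(345, 135) [[0.727, -0.065], [0.706, -0.055], [0.684, -0.045], [0.662, -0.035]]
(345, 110) [[0.796, -0.066], [0.768, -0.056], [0.74, -0.046], [0.712, -0.036]]
(400, 125) [[0.755, -0.215], [0.73, -0.191], [0.706, -0.168], [0.682, -0.144]]
[0.73, 0.08, 0.41] [285.35357961  99.02407086] [237.49622115  87.37552275]
[0.69, 0.08, 0.27] [288.41081206 135.17475896] [259.45536304 155.3843983 ]
[0.73, 0.0, 0.41] [326.81402295  99.12952618] [262.42083697  75.73346304]
[0.69, 0.13, 0.3] [264.91036561 132.23038811] [242.87697221 152.79415734]
[0.6, 0.075, 0.3] [290.28039421 173.11601507] [295.59222696 153.1001163 ]
```

View pics/tf.png

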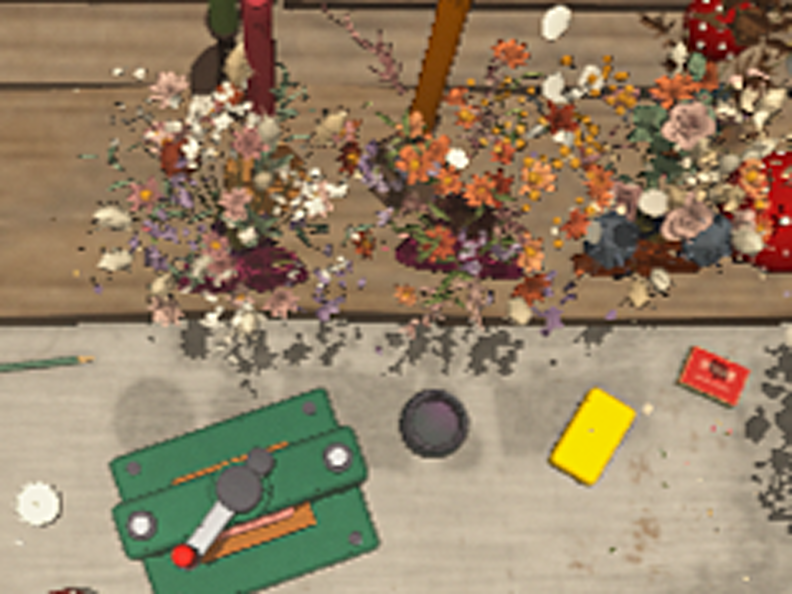

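View pics/sf.png

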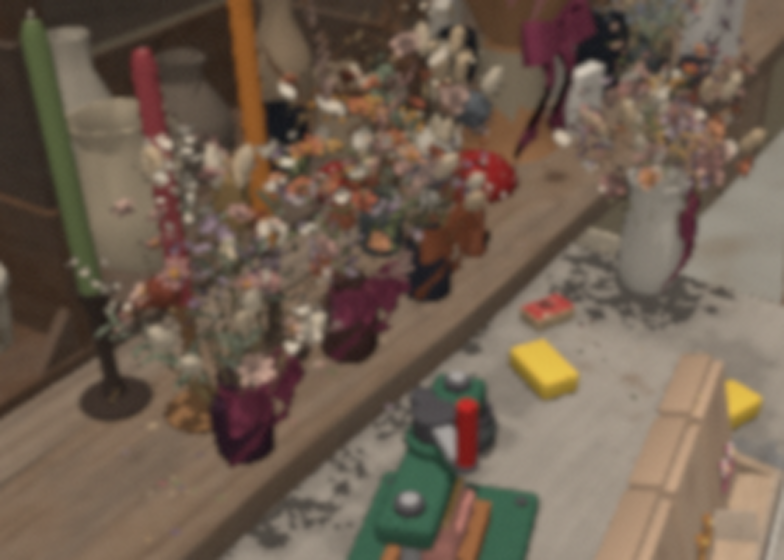

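Call:
step_arm:
  motion:
    - [4,3,10,0,0.3,0]
    - [0,0,20,0,0,0]
    - [0,0,20,0,0,0]
    - [0,0,5,0,0,0]
  jaw: 26

```text
clock: 5.18
position: [0.5285, 0.1137, 0.1892]
ee_rot: [0.31, 0.951, 0.002, 0.002]
ft_force: [0.1, -0.6, -0.2]
grip_width: 0.306
```

```bash
cat >> h.py <<'E'
def plan(th0,th1,y0,y1,n,lead=0):
    "print tool-frame rows following the circle from th0 to th1 (deg); tool y angle y0->y1, level tool"
    th=np.radians(np.linspace(th0,th1,n+1));y=np.radians(np.linspace(y0,y1,n+1))
    for i in range(n):
        d=.065*np.array([np.cos(th[i+1])-np.cos(th[i]),np.sin(th[i+1])-np.sin(th[i])])*1000
        ey=np.array([np.cos(y[i]),np.sin(y[i])]);ex=np.array([-ey[1],ey[0]])
        print([round(float(d@ex),1),round(float(d@ey),1),round(-np.degrees(y[i+1]-y[i]),1)])
def pol():
    o,M=st();d=o['position'][:2]-AX;th=np.arctan2(d[1],d[0]);tg=np.array([np.sin(th),-np.cos(th)])
    print('theta',np.degrees(th).round(1),'r',np.hypot(*d).round(4),'F_cw',(o['ft_force'][:2]@tg).round(2),'F_rad',(o['ft_force'][:2]@d/np.hypot(*d)).round(2));lev(M)
E
python3 -c "
from h import *
to([.527,.113,.188]);pol()
import cv2;cv2.imwrite('pics/w3.png',manip.camera('wrist'))
"
```

```text
t 5.175 pos [0.5285 0.1137 0.1892] yang 53.9 tilt [ 0.006  0.002 -1.   ] j [ 0.57  0.3  -1.02  1.67  0.26  1.31  0.45] F [ 0.14 -0.6  -0.16] g 0.31
tool shift mm [ 0.8 -1.5  1.2]
t 5.175 pos [0.5285 0.1137 0.1892] yang 53.9 tilt [ 0.006  0.002 -1.   ] j [ 0.57  0.3  -1.02  1.67  0.26  1.31  0.45] F [ 0.14 -0.6  -0.16] g 0.31
theta 142.5 r 0.0636 F_cw -0.39 F_rad -0.48
level rotvec deg [0.27 0.21 0.  ]
```

View pics/w3.png

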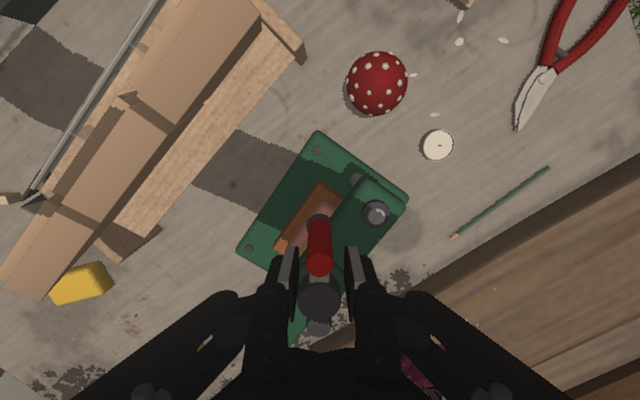

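```bash
python3 -c "
from h import *
plan(142.5,76,54,10,13)"
```

```text
[-0.4, 5.8, np.float64(3.4)]
[-0.6, 5.8, np.float64(3.4)]
[-0.8, 5.8, np.float64(3.4)]
[-0.9, 5.7, np.float64(3.4)]
[-1.1, 5.7, np.float64(3.4)]
[-1.3, 5.7, np.float64(3.4)]
[-1.4, 5.6, np.float64(3.4)]
[-1.6, 5.6, np.float64(3.4)]
[-1.8, 5.5, np.float64(3.4)]
[-1.9, 5.5, np.float64(3.4)]
[-2.1, 5.4, np.float64(3.4)]
[-2.3, 5.3, np.float64(3.4)]
[-2.4, 5.3, np.float64(3.4)]
```

Call:
step_arm:
  motion:
    - [0.4,5.8,0,0.2,0.2,3.4]
    - [0,5.8,0,0,0,3.4]
    - [-0.8,5.8,0,0,0,3.4]
    - [-1,5.7,0,0,0,3.4]
    - [-1,5.7,0,0,0,3.4]
    - [-1.3,5.7,0,0,0,3.4]

```text
clock: 5.98
position: [0.5525, 0.1339, 0.1905]
ee_rot: [0.478, 0.878, -0.003, -0.002]
ft_force: [-3.9, -0.6, -2.6]
grip_width: 0.305
```

```bash
python3 -c "
from h import *
pol()"
```

```text
t 5.975 pos [0.5525 0.1339 0.1905] yang 32.8 tilt [-0.007 -0.004 -1.   ] j [ 0.44  0.36 -0.93  1.59  0.29  1.35  0.04] F [-3.91 -0.64 -2.61] g 0.31
theta 114.2 r 0.0646 F_cw -3.83 F_rad 1.02
level rotvec deg [-0.47 -0.05 -0.  ]
```

```bash
python3 -c "
from h import *
plan(114.2,77,32.8,10,7)"
```

```text
[-1.2, 5.9, np.float64(3.3)]
[-1.4, 5.9, np.float64(3.3)]
[-1.6, 5.8, np.float64(3.3)]
[-1.8, 5.8, np.float64(3.3)]
[-2.0, 5.7, np.float64(3.3)]
[-2.2, 5.6, np.float64(3.3)]
[-2.4, 5.5, np.float64(3.3)]
```

Call:
step_arm:
  motion:
    - [-1.2,5.9,0,-0.4,0,3.3]
    - [-1.4,5.9,0.5,0,0,3.3]
    - [-1.6,5.8,0.5,0,0,3.3]
    - [-1.8,5.8,0,0,0,3.3]
    - [-2,5.7,0,0,0,3.3]
    - [-2.2,5.6,0,0,0,3.3]
    - [-2.4,5.5,0,0,0,3.3]

```text
clock: 6.85
position: [0.5894, 0.1404, 0.1909]
ee_rot: [0.648, 0.761, -0.004, -0.005]
ft_force: [-3.9, 0.4, -2.7]
grip_width: 0.305
```

```bash
python3 -c "
from h import *
pol()"
```

```text
t 6.85 pos [0.5894 0.1404 0.1909] yang 9.2 tilt [-0.013 -0.    -1.   ] j [ 0.33  0.43 -0.83  1.49  0.31  1.38 -0.37] F [-3.86  0.36 -2.68] g 0.31
theta 80.9 r 0.0663 F_cw -3.87 F_rad -0.25
level rotvec deg [-0.75 -0.12 -0.  ]
```

Call:
step_arm:
  motion:
    - [0,-4,0,-0.7,0,0]
    - [0,0,-25,0,0,0]
    - [0,0,-30,0,0,0]
    - [0,0,-10,0,0,-10]
    - [0,0,0,0,0,-10.5]
    - [0,0,0,0,0,-10.5]
    - [0,0,0,0,0,-10.5]
    - [0,0,0,0,0,-10.5]
    - [0,0,0,0,0,-10.5]
    - [0,0,0,0,0,-10.5]
    - [0,0,0,0,0,-10.5]
    - [0,0,0,0,0,-10.5]
    - [0,0,0,0,0,-10.5]
    - [0,0,0,0,0,-10.5]
    - [0,0,0,0,0,-10.5]
    - [0,0,0,0,0,-10.5]
    - [0,0,0,0,0,-5]
  jaw: 30

```text
clock: 8.98
position: [0.5836, 0.143, 0.2723]
ee_rot: [-0.53, 0.848, -0.007, 0.013]
ft_force: [0.3, 0.7, -0.3]
grip_width: 0.351
```

```bash
python3 -c "
from h import *
import cv2
c=manip.camera_info('wrist');print(-c['R'].T@c['t'])
pol()
th=np.radians(85.5);H=[*(AX+.065*np.array([np.cos(th),np.sin(th)])),.226];print(H,'wrist px',proj('wrist',H));to([H[0],H[1],.19])
cv2.imwrite('pics/w4.png',manip.camera('wrist'));cv2.imwrite('pics/s4.png',cv2.resize(manip.camera('scene')[60:340,150:450],None,fx=2,fy=2))
"
```

```text
[0.54294511 0.06900075 0.4394503 ]
t 8.975 pos [0.5836 0.143  0.2723] yang 154.0 tilt [ 0.029  0.002 -1.   ] j [ 0.6   0.54 -1.33  1.4   0.54  1.57  2.01] F [ 0.26  0.66 -0.3 ] g 0.35
theta 86.1 r 0.0682 F_cw 0.21 F_rad 0.67
level rotvec deg [-1.42  0.82 -0.  ]
[np.float64(0.5840998412223098), np.float64(0.13979962669265333), 0.226] wrist px [320.20976428 211.62493579]
t 8.975 pos [0.5836 0.143  0.2723] yang 154.0 tilt [ 0.029  0.002 -1.   ] j [ 0.6   0.54 -1.33  1.4   0.54  1.57  2.01] F [ 0.26  0.66 -0.3 ] g 0.35
tool shift mm [ 3.9  0.2 82.3]
```

View pics/w4.png

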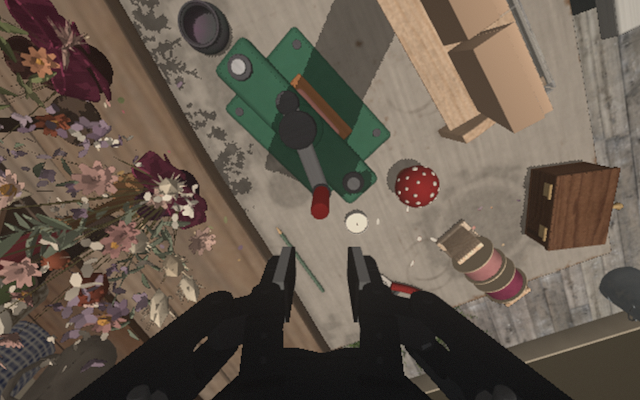

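View pics/s4.png

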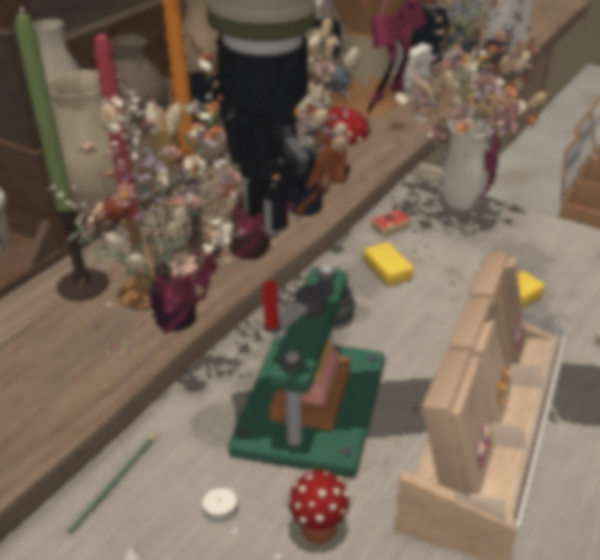

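The wrist view shows the handle top at (320,210). I predicted (320,212), so the handle is at about 85.5°.

Call:
step_arm:
  motion:
    - [4,0,0,-1.4,0.8,4]
    - [0,0,25,0,0,0]
    - [0,0,25,0,0,0]
    - [0,0,0,0,0,0]

```text
clock: 9.57
position: [0.5819, 0.1397, 0.2234]
ee_rot: [-0.495, 0.869, -0.001, 0.002]
ft_force: [0.4, -0.0, -0.0]
grip_width: 0.354
```

```bash
python3 -c "
from h import *
to([.584,.140,.19]);pol()
"
```

```text
t 9.575 pos [0.5819 0.1397 0.2234] yang 149.3 tilt [ 0.004  0.001 -1.   ] j [ 0.59  0.57 -1.29  1.47  0.55  1.5   1.92] F [ 0.45 -0.01 -0.05] g 0.35
tool shift mm [-1.3 -1.5 33.4]
t 9.575 pos [0.5819 0.1397 0.2234] yang 149.3 tilt [ 0.004  0.001 -1.   ] j [ 0.59  0.57 -1.29  1.47  0.55  1.5   1.92] F [ 0.45 -0.01 -0.05] g 0.35
theta 87.4 r 0.0647 F_cw 0.45 F_rad 0.01
level rotvec deg [-0.17  0.16 -0.  ]
```

Call:
step_arm:
  motion:
    - [-1,-1,18,0,0,0]
    - [0,0,15,0,0,0]
    - [0,0,0,0,0,0]
  jaw: 25

```text
clock: 9.95
position: [0.584, 0.1404, 0.1901]
ee_rot: [-0.494, 0.869, -0.001, 0.003]
ft_force: [0.3, 0.2, 0.4]
grip_width: 0.294
```

```bash
python3 -c "
from h import *
pol();plan(86,60,149,149,7)
"
```

```text
t 9.95 pos [0.584  0.1404 0.1901] yang 149.2 tilt [ 0.006  0.001 -1.   ] j [ 0.59  0.6  -1.27  1.51  0.57  1.45  1.9 ] F [0.33 0.25 0.4 ] g 0.29
theta 85.6 r 0.0656 F_cw 0.31 F_rad 0.27
level rotvec deg [-0.28  0.25  0.  ]
[-1.8, -3.8, np.float64(-0.0)]
[-1.5, -3.9, np.float64(-0.0)]
[-1.3, -4.0, np.float64(-0.0)]
[-1.0, -4.1, np.float64(-0.0)]
[-0.8, -4.1, np.float64(-0.0)]
[-0.5, -4.2, np.float64(-0.0)]
[-0.2, -4.2, np.float64(-0.0)]
```

Call:
step_arm:
  motion:
    - [-1.8,-3.8,0,-0.3,0.2,0]
    - [-1.5,-3.9,0,0,0,0]
    - [-1.3,-4,0,0,0,0]
    - [-1,-4.1,0,0,0,0]
    - [-0.8,-4.1,0,0,0,0]
    - [-0.5,-4.2,0,0,0,0]

```text
clock: 10.7
position: [0.6081, 0.1375, 0.1907]
ee_rot: [-0.496, 0.868, 0.003, 0.0]
ft_force: [-2.2, 3.8, -2.8]
grip_width: 0.291
```

```bash
python3 -c "
from h import *
pol()
"
```

```text
t 10.7 pos [0.6081 0.1375 0.1907] yang 149.5 tilt [-0.003  0.005 -1.   ] j [ 0.54  0.64 -1.24  1.44  0.6   1.48  1.93] F [-2.15  3.85 -2.75] g 0.29
theta 65.0 r 0.0689 F_cw -3.58 F_rad 2.58
level rotvec deg [ 0.28  0.18 -0.  ]
```

Call:
step_arm:
  motion:
    - [0,0,0,0,0,0]
    - [0,0,0,0,0,0]

```text
clock: 10.95
position: [0.6087, 0.1373, 0.1907]
ee_rot: [-0.496, 0.868, 0.003, 0.0]
ft_force: [-2.0, 2.1, -1.7]
grip_width: 0.291
```

```bash
python3 -c "
from h import *
pol()
"
```

```text
t 10.95 pos [0.6087 0.1373 0.1907] yang 149.5 tilt [-0.002  0.005 -1.   ] j [ 0.54  0.64 -1.24  1.44  0.6   1.48  1.93] F [-1.96  2.12 -1.75] g 0.29
theta 64.5 r 0.069 F_cw -2.68 F_rad 1.07
level rotvec deg [0.26 0.19 0.  ]
```

```bash
cat >> h.py <<'E'
def nxt(dth,n):
    "rows from the present pose: arc by dth (cw) at r->65 mm, yaw to tangent"
    o,M=st();p=o['position'][:2]-AX;th=np.degrees(np.arctan2(p[1],p[0]));r0=np.hypot(*p)*1000
    y0=np.degrees(np.arctan2(M[1,1],M[0,1]));te=th-dth;lag=4
    yt=te+lag+90; y1=yt+180*round((y0-yt)/180)
    T=np.radians(np.linspace(th,te,n+1));r=np.linspace(r0,65,n+1);y=np.radians(np.linspace(y0,y1,n+1))
    P=np.stack([r*np.cos(T),r*np.sin(T)],1)
    for i in range(n):
        d=P[i+1]-P[i];ey=np.array([np.cos(y[i]),np.sin(y[i])]);ex=np.array([-ey[1],ey[0]])
        print([round(float(d@ex),1),round(float(d@ey),1),round(float(-np.degrees(y[i+1]-y[i])),1)])
E
python3 -c "
from h import *
nxt(20,6)"
```

```text
t 10.95 pos [0.6087 0.1373 0.1907] yang 149.5 tilt [-0.002  0.005 -1.   ] j [ 0.54  0.64 -1.24  1.44  0.6   1.48  1.93] F [-1.96  2.12 -1.75] g 0.29
[0.4, -4.0, 1.8]
[0.5, -4.0, 1.8]
[0.6, -3.9, 1.8]
[0.7, -3.9, 1.8]
[0.8, -3.8, 1.8]
[0.9, -3.7, 1.8]
```

Call:
step_arm:
  motion:
    - [0.4,-4,0,0.2,0.2,1.8]
    - [0.5,-4,0,0,0,1.8]
    - [0.6,-3.9,0,0,0,1.8]
    - [0.7,-3.9,0,0,0,1.8]
    - [0.8,-3.8,0,0,0,1.8]
    - [0.9,-3.8,0,0,0,1.8]

```text
clock: 11.7
position: [0.6256, 0.1246, 0.1916]
ee_rot: [-0.409, 0.913, 0.002, 0.001]
ft_force: [-1.2, 5.0, -2.1]
grip_width: 0.296
```

```bash
python3 -c "
from h import *
pol()
"
```

```text
t 11.7 pos [0.6256 0.1246 0.1916] yang 138.3 tilt [ 0.001  0.005 -1.   ] j [ 0.52  0.64 -1.18  1.4   0.59  1.48  1.77] F [-1.21  5.03 -2.06] g 0.3
theta 46.8 r 0.068 F_cw -4.33 F_rad 2.84
level rotvec deg [0.18 0.26 0.  ]
```

Call:
step_arm:
  motion:
    - [0,0,0,0,0,0]
    - [0,0,0,0,0,0]
    - [0,0,0,0,0,0]

```text
clock: 12.08
position: [0.626, 0.124, 0.1918]
ee_rot: [-0.408, 0.913, 0.002, 0.002]
ft_force: [-1.3, 3.8, -1.6]
grip_width: 0.295
```

```bash
python3 -c "
from h import *
pol();nxt(20,6)
"
```

```text
t 12.075 pos [0.626  0.124  0.1918] yang 138.2 tilt [ 0.001  0.005 -1.   ] j [ 0.52  0.64 -1.18  1.4   0.59  1.48  1.77] F [-1.34  3.75 -1.63] g 0.3
theta 46.2 r 0.0679 F_cw -3.56 F_rad 1.79
level rotvec deg [0.12 0.25 0.  ]
t 12.075 pos [0.626  0.124  0.1918] yang 138.2 tilt [ 0.001  0.005 -1.   ] j [ 0.52  0.64 -1.18  1.4   0.59  1.48  1.77] F [-1.34  3.75 -1.63] g 0.3
[0.7, -3.9, 3.0]
[0.8, -3.9, 3.0]
[0.8, -3.8, 3.0]
[0.8, -3.8, 3.0]
[0.8, -3.8, 3.0]
[0.8, -3.7, 3.0]
```

Call:
step_arm:
  motion:
    - [0,0,0,0,0,0]
    - [0,0,0,0,0,0]
    - [0,0,0,0,0,0]
    - [0,0,0,0,0,0]

```text
clock: 12.58
position: [0.626, 0.124, 0.1918]
ee_rot: [-0.409, 0.913, 0.002, 0.002]
ft_force: [-0.2, 2.8, -1.4]
grip_width: 0.293
```

```bash
python3 -c "
from h import *
pol();
"
```

```text
t 12.575 pos [0.626  0.124  0.1918] yang 138.2 tilt [ 0.002  0.005 -1.   ] j [ 0.52  0.64 -1.18  1.4   0.59  1.48  1.77] F [-0.23  2.83 -1.37] g 0.29
theta 46.2 r 0.0679 F_cw -2.12 F_rad 1.89
level rotvec deg [0.11 0.26 0.  ]
```

Call:
step_arm:
  motion:
    - [0.7,-3.9,0,0.1,0.2,3]
    - [0.8,-3.9,0,0,0,3]
    - [0.8,-3.8,0,0,0,3]
    - [0.8,-3.8,0,0,0,3]

```text
clock: 13.08
position: [0.6341, 0.1131, 0.192]
ee_rot: [-0.309, 0.951, 0.002, 0.001]
ft_force: [-0.5, 5.0, -1.1]
grip_width: 0.293
```

```bash
python3 -c "
from h import *
pol();nxt(12,4)
"
```

```text
t 13.075 pos [0.6341 0.1131 0.192 ] yang 126.0 tilt [ 0.001  0.004 -1.   ] j [ 0.51  0.63 -1.14  1.38  0.57  1.47  1.6 ] F [-0.52  4.97 -1.13] g 0.29
theta 34.7 r 0.067 F_cw -4.39 F_rad 2.4
level rotvec deg [ 0.17  0.16 -0.  ]
t 13.075 pos [0.6341 0.1131 0.192 ] yang 126.0 tilt [ 0.001  0.004 -1.   ] j [ 0.51  0.63 -1.14  1.38  0.57  1.47  1.6 ] F [-0.52  4.97 -1.13] g 0.29
[0.7, -3.5, 2.3]
[0.7, -3.4, 2.3]
[0.7, -3.4, 2.3]
[0.8, -3.4, 2.3]
```

Call:
step_arm:
  motion:
    - [0.7,-3.8,0,0.1,0.1,3]
    - [0.7,-3.8,0,0,0,3]
    - [0.8,-3.8,0,0,0,3]
    - [0.8,-3.8,0,0,0,3]

```text
clock: 13.58
position: [0.64, 0.1006, 0.1923]
ee_rot: [-0.206, 0.979, 0.002, 0.001]
ft_force: [0.5, 4.4, -1.9]
grip_width: 0.297
```

```bash
python3 -c "
from h import *
pol();nxt(12,4)
"
```

```text
t 13.575 pos [0.64   0.1006 0.1923] yang 113.8 tilt [ 0.002  0.005 -1.   ] j [ 0.5   0.62 -1.09  1.37  0.54  1.46  1.42] F [ 0.52  4.43 -1.87] g 0.3
theta 22.8 r 0.0661 F_cw -3.89 F_rad 2.2
level rotvec deg [ 0.22  0.21 -0.  ]
t 13.575 pos [0.64   0.1006 0.1923] yang 113.8 tilt [ 0.002  0.005 -1.   ] j [ 0.5   0.62 -1.09  1.37  0.54  1.46  1.42] F [ 0.52  4.43 -1.87] g 0.3
[0.4, -3.4, 2.2]
[0.5, -3.4, 2.2]
[0.5, -3.4, 2.2]
[0.6, -3.4, 2.2]
```

Call:
step_arm:
  motion:
    - [0.5,-3.8,-0.5,0.2,0.2,3]
    - [0.6,-3.8,0,0,0,3]
    - [0.7,-3.8,0,0,0,3]
    - [0.8,-3.8,0,0,0,3]

```text
clock: 14.08
position: [0.6432, 0.0867, 0.1928]
ee_rot: [-0.1, 0.995, 0.001, 0.001]
ft_force: [1.6, 4.6, -3.1]
grip_width: 0.291
```

```bash
python3 -c "
from h import *
pol()
"
```

```text
t 14.075 pos [0.6432 0.0867 0.1928] yang 101.4 tilt [ 0.002  0.003 -1.   ] j [ 0.5   0.6  -1.05  1.37  0.51  1.46  1.24] F [ 1.61  4.63 -3.06] g 0.29
theta 10.4 r 0.0653 F_cw -4.26 F_rad 2.42
level rotvec deg [0.15 0.12 0.  ]
```

Call:
step_arm:
  motion:
    - [0.5,-3.8,0,0,0,3]
    - [0.6,-3.8,0,0,0,3]
    - [0.7,-3.8,0,0,0,3]
    - [0.7,-3.8,0,0,0,3]

```text
clock: 14.58
position: [0.6438, 0.0746, 0.1929]
ee_rot: [0.007, 1.0, 0.004, 0.003]
ft_force: [2.7, 6.2, -3.7]
grip_width: 0.295
```

```bash
python3 -c "
from h import *
pol();nxt(12,4)
"
```

```text
t 14.575 pos [0.6438 0.0746 0.1929] yang 89.2 tilt [ 0.005  0.009 -1.   ] j [ 0.51  0.58 -1.01  1.38  0.48  1.44  1.07] F [ 2.7   6.22 -3.73] g 0.3
theta -0.4 r 0.0649 F_cw -6.24 F_rad 2.66
level rotvec deg [ 0.49  0.31 -0.  ]
t 14.575 pos [0.6438 0.0746 0.1929] yang 89.2 tilt [ 0.005  0.009 -1.   ] j [ 0.51  0.58 -1.01  1.38  0.48  1.44  1.07] F [ 2.7   6.22 -3.73] g 0.3
[0.0, -3.4, 1.9]
[0.1, -3.4, 1.9]
[0.2, -3.4, 1.9]
[0.2, -3.4, 1.9]
```

Call:
step_arm:
  motion:
    - [0,0,0,0,0,0]
    - [0,0,0,0,0,0]
    - [0,0,0,0,0,0]
    - [0,0,0,0,0,0]
    - [0,0,0,0,0,0]
    - [0,0,0,0,0,0]

```text
clock: 15.32
position: [0.644, 0.0743, 0.193]
ee_rot: [0.006, 1.0, 0.004, 0.003]
ft_force: [-0.7, 3.0, -0.7]
grip_width: 0.296
```

```bash
python3 -c "
from h import *
pol();
import cv2;cv2.imwrite('pics/s5.png',cv2.resize(manip.camera('scene')[185:335,230:370],None,fx=4,fy=4));cv2.imwrite('pics/w5.png',manip.camera('wrist'))
"
```

```text
t 15.325 pos [0.644  0.0743 0.193 ] yang 89.3 tilt [ 0.006  0.008 -1.   ] j [ 0.51  0.58 -1.01  1.38  0.48  1.44  1.07] F [-0.67  3.03 -0.69] g 0.3
theta -0.6 r 0.065 F_cw -3.02 F_rad -0.71
level rotvec deg [ 0.46  0.32 -0.  ]
```

View pics/s5.png

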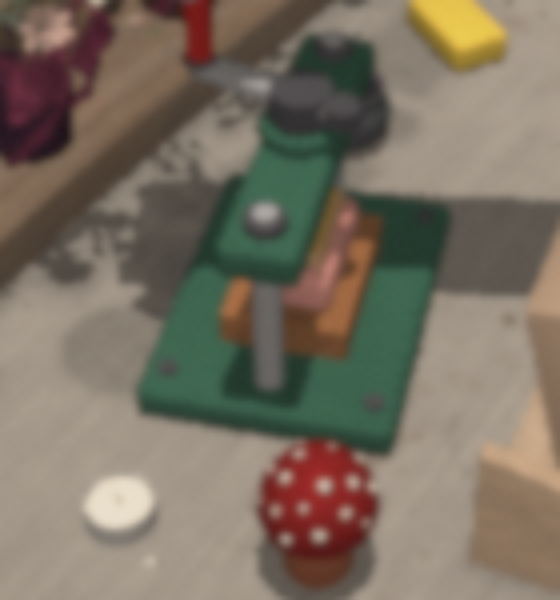

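View pics/w5.png

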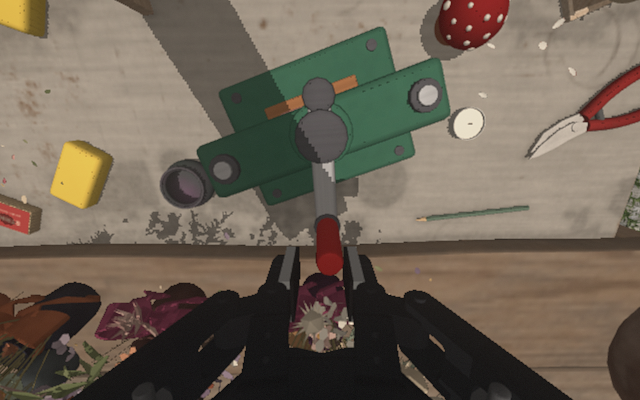

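Force jumped to 6.2 N moving, but it eased to 3.0 N on the halt, so I can't tell yet. I'll take a small further step to confirm.

Call:
step_arm:
  motion:
    - [0,-3.8,0,0.4,0.3,2.5]
    - [0.2,-3.8,0,0,0,3]
    - [0.3,-3.8,0,0,0,3]
    - [0.3,-3.8,0,0,0,3]

```text
clock: 15.92
position: [0.6422, 0.0632, 0.1931]
ee_rot: [0.107, 0.994, 0.003, 0.001]
ft_force: [2.9, 5.8, -3.9]
grip_width: 0.295
```

```bash
python3 -c "
from h import *
pol();
"
```

```text
t 15.925 pos [0.6422 0.0632 0.1931] yang 77.7 tilt [ 0.002  0.006 -1.   ] j [ 0.51  0.56 -0.98  1.38  0.45  1.43  0.9 ] F [ 2.94  5.76 -3.89] g 0.3
theta -10.6 r 0.0643 F_cw -6.2 F_rad 1.83
level rotvec deg [0.38 0.03 0.  ]
```

Call:
step_arm:
  motion:
    - [0,0,0,0,0,0]
    - [0,0,0,0,0,0]
    - [0,0,0,0,0,0]
    - [0,0,0,0,0,0]
    - [0,0,0,0,0,0]

```text
clock: 16.55
position: [0.6423, 0.0629, 0.1931]
ee_rot: [0.106, 0.994, 0.003, 0.001]
ft_force: [1.6, 3.0, -1.7]
grip_width: 0.291
```

```bash
python3 -c "
from h import *
pol();
for i in range(4): manip.camera('top');print(manip.get_obs()['ft_force'].round(2))
nxt(12,4)
"
```

```text
t 16.55 pos [0.6423 0.0629 0.1931] yang 77.8 tilt [ 0.002  0.006 -1.   ] j [ 0.51  0.56 -0.98  1.38  0.46  1.43  0.9 ] F [ 1.56  2.98 -1.67] g 0.29
theta -10.8 r 0.0644 F_cw -3.22 F_rad 0.97
level rotvec deg [ 0.36  0.04 -0.  ]
[ 0.77  1.4  -1.97]
[ 1.11  2.79 -0.86]
[-0.29  2.9  -1.47]
[-0.01  2.13 -1.98]
t 16.75 pos [0.6423 0.0629 0.1931] yang 77.8 tilt [ 0.002  0.006 -1.   ] j [ 0.51  0.56 -0.98  1.38  0.46  1.43  0.9 ] F [-0.01  2.13 -1.98] g 0.29
[-0.1, -3.4, 1.7]
[-0.1, -3.4, 1.7]
[0.0, -3.4, 1.7]
[0.1, -3.4, 1.7]
```

Call:
step_arm:
  motion:
    - [0,-3.8,0.5,0.3,0,2.5]
    - [0,-3.8,0.3,0,0,3]
    - [0.1,-3.8,0.3,0,0,3]
    - [0.1,-3.8,0,0,0,3]

```text
clock: 17.25
position: [0.6389, 0.0528, 0.1932]
ee_rot: [0.206, 0.978, 0.004, 0.002]
ft_force: [4.0, 5.6, -4.1]
grip_width: 0.292
```

```bash
python3 -c "
from h import *
pol();
"
```

```text
t 17.25 pos [0.6389 0.0528 0.1932] yang 66.2 tilt [ 0.005  0.007 -1.   ] j [ 0.51  0.53 -0.94  1.4   0.42  1.42  0.73] F [ 4.01  5.59 -4.08] g 0.29
theta -20.4 r 0.0639 F_cw -6.63 F_rad 1.81
level rotvec deg [ 0.47  0.11 -0.  ]
```

Call:
step_arm:
  motion:
    - [0,0,0,0,0,0]
    - [0,0,0,0,0,0]
    - [0,0,0,0,0,0]
    - [0,0,0,0,0,0]
    - [0,0,0,0,0,0]

```text
clock: 17.88
position: [0.6389, 0.0525, 0.1933]
ee_rot: [0.206, 0.979, 0.004, 0.002]
ft_force: [0.6, 1.4, -1.9]
grip_width: 0.288
```

```bash
python3 -c "
from h import *
pol();
for i in range(6): manip.camera('top');print(manip.get_obs()['ft_force'].round(2))
nxt(12,4)
"
```

```text
t 17.875 pos [0.6389 0.0525 0.1933] yang 66.3 tilt [ 0.005  0.006 -1.   ] j [ 0.51  0.53 -0.94  1.4   0.43  1.42  0.73] F [ 0.59  1.43 -1.86] g 0.29
theta -20.5 r 0.064 F_cw -1.55 F_rad 0.05
level rotvec deg [ 0.44  0.12 -0.  ]
[ 0.94  3.19 -1.61]
[-0.62  1.9  -0.7 ]
[ 0.72  1.67 -1.06]
[ 1.17  1.27 -0.91]
[ 0.92  1.16 -1.62]
[ 0.58  1.81 -1.7 ]
t 18.175 pos [0.639  0.0525 0.1933] yang 66.3 tilt [ 0.005  0.006 -1.   ] j [ 0.51  0.53 -0.94  1.4   0.43  1.42  0.73] F [ 0.58  1.81 -1.7 ] g 0.29
[-0.3, -3.4, 1.2]
[-0.2, -3.4, 1.2]
[-0.1, -3.4, 1.2]
[-0.0, -3.4, 1.2]
```

```bash
python3 -c "
from h import *
import cv2
a=cv2.imread('pics/scene0.png')[225:285,285:335];b=manip.camera('scene');cv2.imwrite('pics/scene6.png',b);b=b[225:285,285:335]
cv2.imwrite('pics/cmp.png',cv2.resize(np.hstack([a,b]),None,fx=8,fy=8,interpolation=cv2.INTER_CUBIC))
a=cv2.imread('pics/top0.png')[165:225,265:325];b=manip.camera('top');b=b[165:225,265:325]
cv2.imwrite('pics/cmpt.png',cv2.resize(np.hstack([a,b]),None,fx=6,fy=6,interpolation=cv2.INTER_CUBIC))
"
```

```text
(no output)
```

View pics/cmp.png

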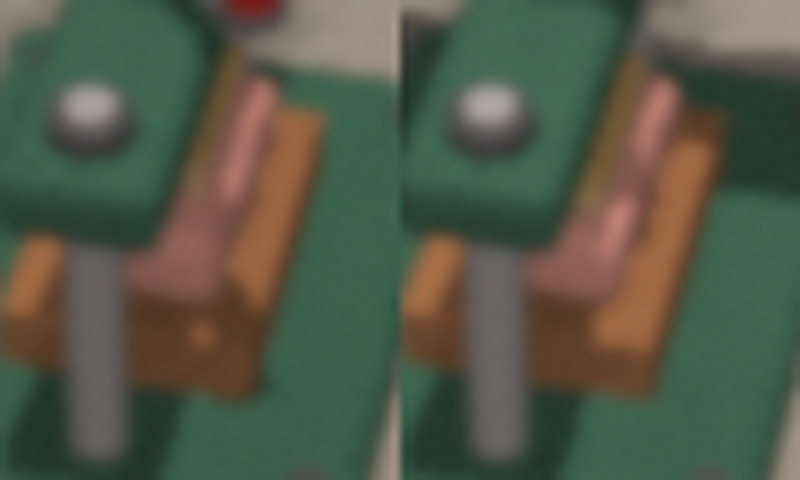

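View pics/cmpt.png

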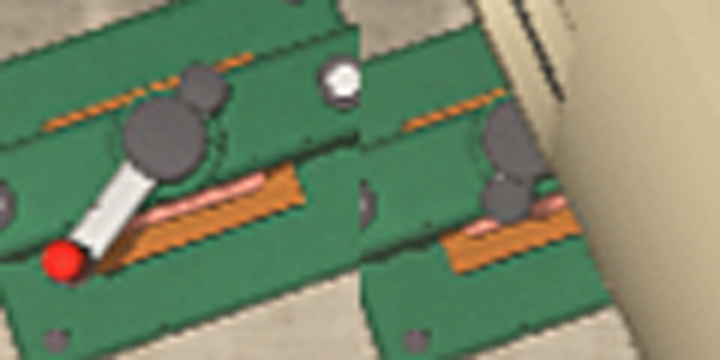

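Moving and halted readings disagree. The moving push stepped from 4.2 N to 6.4 N between tool angles 10° and 0°, but the halted push still eases to about 2 N. Going on to about −45° is safe either way, and a true touch further on would show as a second step.

Call:
step_arm:
  motion:
    - [-0.3,-3.8,0.5,0.4,0.1,2]
    - [-0.2,-3.8,0.3,0,0,3]
    - [-0.1,-3.8,0.3,0,0,3]
    - [0,-3.8,0,0,0,3]

```text
clock: 18.77
position: [0.6337, 0.0427, 0.1935]
ee_rot: [0.301, 0.954, 0.004, 0.001]
ft_force: [4.7, 4.8, -4.8]
grip_width: 0.287
```

```bash
python3 -c "
from h import *
pol();nxt(12,4)
"
```

```text
t 18.775 pos [0.6337 0.0427 0.1935] yang 55.0 tilt [ 0.005  0.006 -1.   ] j [ 0.51  0.51 -0.91  1.42  0.4   1.4   0.56] F [ 4.72  4.83 -4.81] g 0.29
theta -30.5 r 0.0635 F_cw -6.56 F_rad 1.61
level rotvec deg [0.44 0.04 0.  ]
t 18.775 pos [0.6337 0.0427 0.1935] yang 55.0 tilt [ 0.005  0.006 -1.   ] j [ 0.51  0.51 -0.91  1.42  0.4   1.4   0.56] F [ 4.72  4.83 -4.81] g 0.29
[-0.5, -3.3, 0.9]
[-0.4, -3.3, 0.9]
[-0.3, -3.4, 0.9]
[-0.2, -3.4, 0.9]
```

Call:
step_arm:
  motion:
    - [-0.4,-3.8,0.5,0.4,0,2]
    - [-0.4,-3.8,0.3,0,0,2]
    - [-0.3,-3.8,0.3,0,0,2]
    - [-0.2,-3.8,0,0,0,2]

```text
clock: 19.27
position: [0.6273, 0.0329, 0.1935]
ee_rot: [0.369, 0.929, 0.003, 0.002]
ft_force: [3.8, 3.6, -4.3]
grip_width: 0.291
```

```bash
python3 -c "
from h import *
pol();
for i in range(12):
  manip.camera('top');o=manip.get_obs();d=o['position'][:2]-AX;d/=np.hypot(*d);print((o['ft_force'][:2]@[d[1],-d[0]]).round(2),np.degrees(np.arctan2(d[1],d[0])).round(2))
nxt(12,4)
"
```

```text
t 19.275 pos [0.6273 0.0329 0.1935] yang 46.7 tilt [ 0.007  0.005 -1.   ] j [ 0.52  0.48 -0.89  1.44  0.37  1.39  0.44] F [ 3.84  3.56 -4.31] g 0.29
theta -41.1 r 0.0641 F_cw -5.21 F_rad 0.55
level rotvec deg [0.46 0.1  0.  ]
-6.22 -41.5
-4.83 -41.5
-4.11 -41.48
-4.66 -41.5
-5.21 -41.5
-4.7 -41.51
-4.74 -41.49
-4.64 -41.5
-5.52 -41.51
-5.3 -41.5
-4.31 -41.5
-5.6 -41.5
t 19.875 pos [0.6271 0.0324 0.1935] yang 46.7 tilt [ 0.006  0.004 -1.   ] j [ 0.52  0.48 -0.89  1.44  0.37  1.39  0.44] F [ 3.69  4.21 -1.69] g 0.29
[-0.2, -3.4, 1.6]
[-0.1, -3.4, 1.6]
[-0.0, -3.4, 1.6]
[0.0, -3.4, 1.6]
```

The held-target halt keeps about 4.9 N, which confirms the touch. My zero rows had been re-targeting the measured pose and leaking the force away. The touch was at tool angle about 4°, so the goal is about −86°.

Call:
step_arm:
  motion:
    - [-0.2,-3.8,0.4,0.4,0,2]
    - [-0.1,-3.8,0.3,0,0,2.7]
    - [0,-3.8,0.3,0,0,3]
    - [0.1,-3.8,0,0,0,3]
    - [0.2,-3.8,0,0,0,3]
    - [0.2,-3.8,0,0,0,3]
    - [0.2,-3.8,0,0,0,3]
    - [0.2,-3.8,0,0,0,3]

```text
clock: 20.88
position: [0.606, 0.0165, 0.1935]
ee_rot: [0.55, 0.835, 0.004, 0.003]
ft_force: [5.7, 3.6, -3.9]
grip_width: 0.291
```

```bash
python3 -c "
from h import *
pol();nxt(22,8)
"
```

```text
t 20.875 pos [0.606  0.0165 0.1935] yang 23.3 tilt [ 0.01   0.003 -1.   ] j [ 0.54  0.4  -0.83  1.51  0.3   1.35  0.1 ] F [ 5.73  3.6  -3.92] g 0.29
theta -65.2 r 0.0644 F_cw -6.72 F_rad -0.87
level rotvec deg [ 0.58  0.07 -0.  ]
t 20.875 pos [0.606  0.0165 0.1935] yang 23.3 tilt [ 0.01   0.003 -1.   ] j [ 0.54  0.4  -0.83  1.51  0.3   1.35  0.1 ] F [ 5.73  3.6  -3.92] g 0.29
[-0.1, -3.1, 2.1]
[-0.0, -3.1, 2.1]
[-0.0, -3.1, 2.1]
[0.0, -3.1, 2.1]
[0.1, -3.1, 2.1]
[0.1, -3.1, 2.1]
[0.1, -3.1, 2.1]
[0.2, -3.1, 2.1]
```

Call:
step_arm:
  motion:
    - [0,-3.8,0.3,0.5,0,2.2]
    - [0,-3.8,0.3,0,0,2.6]
    - [0.1,-3.8,0,0,0,3]
    - [0.1,-3.8,0,0,0,3]
    - [0.2,-3.8,0,0,0,3]
    - [0.2,-3.8,0,0,0,3]
    - [0.2,-3.8,0,0,0,3]

```text
clock: 21.75
position: [0.5834, 0.0105, 0.1935]
ee_rot: [0.69, 0.724, 0.004, 0.003]
ft_force: [6.1, 2.2, -4.7]
grip_width: 0.293
```

```bash
python3 -c "
from h import *
pol();
for i in range(10):
  manip.camera('top');o=manip.get_obs();d=o['position'][:2]-AX;d/=np.hypot(*d);print((o['ft_force'][:2]@[d[1],-d[0]]).round(2),np.degrees(np.arctan2(d[1],d[0])).round(2))
import cv2;cv2.imwrite('pics/w7.png',manip.camera('wrist'))
"
```

```text
t 21.75 pos [0.5834 0.0105 0.1935] yang 2.8 tilt [ 0.01   0.001 -1.   ] j [ 0.54  0.33 -0.78  1.57  0.24  1.33 -0.22] F [ 6.13  2.22 -4.67] g 0.29
theta -86.1 r 0.0646 F_cw -6.27 F_rad -1.8
level rotvec deg [ 0.58 -0.05  0.  ]
-5.46 -86.41
-3.88 -86.37
-4.09 -86.35
-4.42 -86.36
-3.85 -86.37
-3.84 -86.38
-3.64 -86.36
-4.63 -86.38
-3.85 -86.37
-4.77 -86.38
```

View pics/w7.png

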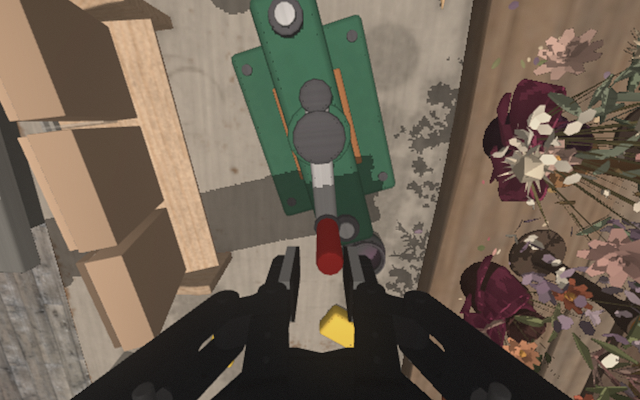

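The held push is about 4.2 N and the moving push 6.3–6.7 N. That fits the expected 3.7 + 1.6 + 1.3 N for a quarter turn past the touch. Now I back off and lift clear.

Call:
step_arm:
  motion:
    - [0,4,0,0,0,0]
    - [0,0,-20,0,0,0]
    - [0,0,-30,0,0,0]
    - [0,0,-30,0,0,0]
    - [-40,0,0,0,0,0]
    - [-40,0,0,0,0,0]
    - [-40,0,0,0,0,0]
    - [0,0,0,0,0,0]

```text
clock: 23.3
position: [0.5902, -0.1133, 0.2756]
ee_rot: [0.689, 0.725, -0.001, 0.0]
ft_force: [-0.1, -0.1, -0.3]
grip_width: 0.294
```

```bash
python3 -c "
from h import *
import cv2
pol();t=manip.camera('top');s=manip.camera('scene');cv2.imwrite('pics/t8.png',cv2.resize(t[130:260,210:370],None,fx=4.5,fy=4.5,interpolation=cv2.INTER_CUBIC));cv2.imwrite('pics/s8.png',cv2.resize(s[180:340,230:400],None,fx=3.5,fy=3.5,interpolation=cv2.INTER_CUBIC))
"
```

```text
t 23.3 pos [ 0.5902 -0.1133  0.2756] yang 3.0 tilt [-0.001 -0.001 -1.   ] j [ 0.68  0.33 -0.73  1.38  0.22  1.51  0.01] F [-0.13 -0.12 -0.35] g 0.29
theta -86.6 r 0.1887 F_cw 0.14 F_rad 0.11
level rotvec deg [-0.04  0.06  0.  ]
```

View pics/t8.png

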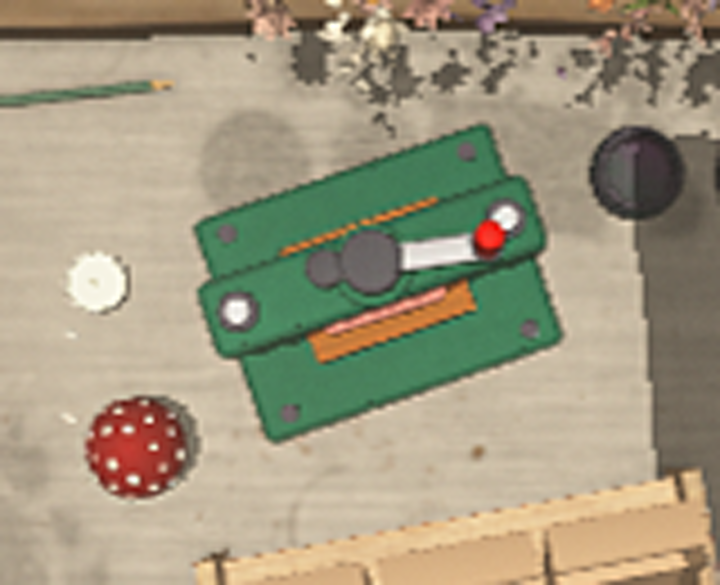

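View pics/s8.png

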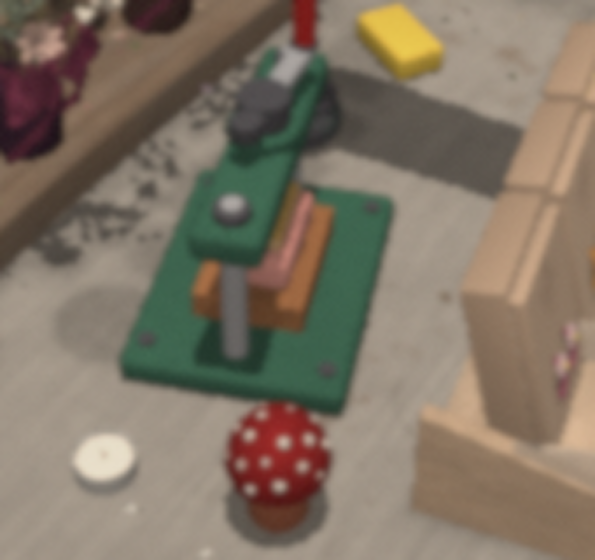

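```bash
python3 -c "
from h import *
h=ray('top',318.4,182.6,.226)[:2]-AX;print(np.degrees(np.arctan2(h[1],h[0])),np.hypot(*h))
for n,p,z in(('mush',(210+137/4.5,130+447/4.5),.07),('teal',(210+97/4.5,130+283/4.5),.02),('vot',(210+637/4.5,130+173/4.5),.044)):print(n,ray('top',*p,z))
import cv2
a=cv2.imread('pics/scene0.png')[225:285,285:335];b=manip.camera('scene');b=b[225:285,285:335]
cv2.imwrite('pics/cmp2.png',cv2.resize(np.hstack([a,b]),None,fx=8,fy=8,interpolation=cv2.INTER_CUBIC))
"
```

```text
-83.3188260854535 0.06388778089718368
mush [0.47607712 0.21837718 0.07      ]
teal [0.57883654 0.25165987 0.02      ]
vot [ 0.64431741 -0.08809402  0.044     ]
```

View pics/cmp2.png

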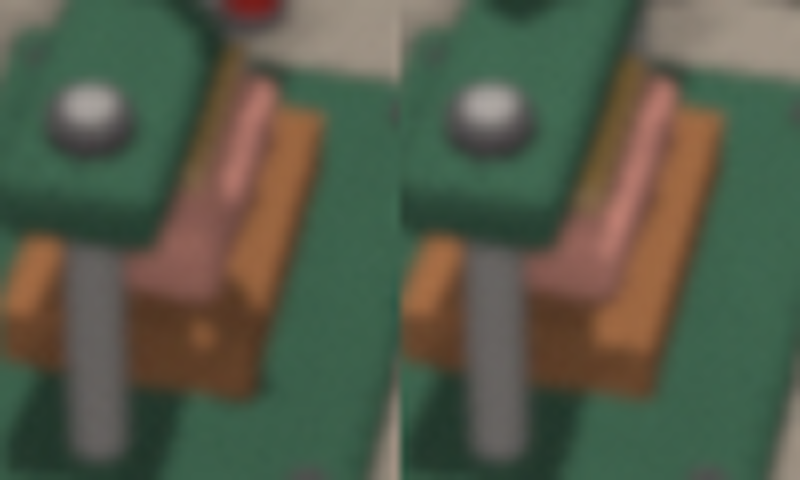

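In the scene crops the stamp edge is at the same pixels, about (590,215), at tool angle −20° and now, although the ram went down another 4.4 mm. So the stamp was already on the soap by −20°, and a touch near 4° holds. I'm handing in.

```bash
python3 -c "
from workcell import manip
print(manip.hand_in())"
```

```text
the job is handed in; nothing more can be done
None
```

I turned the crank clockwise with the handle caged between the open fingers, re-seating the tool once. I felt the stamp touch the soap, gave the crank about one further quarter turn, lifted clear and handed in. That was at about 24 s of the 72 s allowed.

- **Touch:** the moving push stepped from about 4.2 N to 6.2 N at a tool angle of about 4°, roughly 137° after the start. I stopped about 90° later, at −86°; my estimate of the touch angle is good to about ±7°.
- **Crank after release:** the top camera put the handle at −83°, so the crank stayed where I left it.
- **Soap and bystanders:** the soap looked unmoved by eye in the camera views. The toadstool, votive and tealight measured within 3 mm of where they began.

**Checks that disagreed:**
- **Halt test:** at first the halted push eased to about 2 N, as if the stamp had not touched. Rows without motion were re-targeting the measured pose and letting the force leak away. Holding the target instead gave about 4.9 N, and about 4.2 N at the end. I had no held-target reading from before the touch to compare with.
- **Rise over the quarter turn:** the expected 1.3 N increase did not show clearly. Readings ran from 6.2 N to between 6.3 and 6.7 N, about the size of the noise. The level reached fits the expected 6.6 N.
- **Pressing force:** I could not measure the force on the soap directly, so the 36 to 60 N range is inferred from the angle.

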